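# Lid the parts tin, then lift off its outer cover

## Robot

A 7-joint arm with a two-finger parallel gripper is mounted at the origin on the work surface. World frame = base frame: x ahead of the robot, y to its left, z up, the work surface at z = 0. Lengths are in mm, angles in rad, forces in N, time in s.
With the tool pointing down it reaches from about 400 to 875 mm from the base axis. Payload 6.5 kg.
Tool frame: the origin (TCP) lies on the centre line of the jaws, within the pads' length; the fingertips stand 11 mm ahead of it and the grasp point (between the pads) lies 8 mm behind it (env.tips_ahead is the distance from the TCP to the fingertips, in mm); x points along the fingers, z is the direction in which the jaws open and shut, and the axes are right-handed (so a half turn about x gives the same grasp; the last joint's range is limited). The gripper opens to 88 mm and grips with 3 to 60 N. Pads are 18 mm wide; open, the fingers measure 123 mm over their backs; the gripper's body (75 mm by 187 mm) begins 45 mm behind the grasp point.
Start: joints at [-1.217, 0.536, -0.004, 1.538, 0.003, 1.067, -0.071], TCP at [264.92, 593.555, 249.716] pointing down, gripper open.
Joint ranges: [-2.7, 2.7], [-0.37, 2.16], [-1.27, 1.26], [0.24, 2.4], [-1.31, 4.45], [0.19, 1.91], [-2.76, 2.76]. Speed limits (rad/s): [2.39, 2.39, 3.14, 3.14, 3.14, 3.14, 3.14].

## Interface

Orientations are given as a unit quaternion [x, y, z, w].
In Python, from cell import env, grab_frame gives the robot as it stands. The module is installed in compiled form; this text tells all that it offers.
- The arm moves only by the tool arm_command, never from a script. Its argument "plan" is a list of rows, each a list of 7 numbers: the gripper command: -1 is shut, 1 is fully open, values between are in proportion, then the shift along the tool's x, y, z in m, then the turn, a rotation vector about the tool's x, y, z in rad. In form: [[grip, tx, ty, tz, rx, ry, rz], ...]. A call has 1 to 20 rows; each row is the pose to reach, as a shift and turn from the pose commanded when the call began, along the tool's axes at that moment; what a row does not reach only later rows make up. A row lasts 1/12 s, in which the tool goes at most 41.7 mm and 7.16 degrees, less where a joint would pass 70% of its speed; a pose out of reach is approached as far as the arm can. A call with a gripper value outside its range is refused whole. The fingers move at their own pace and stop on an object; "grip_force" is the grip in N (left out, the last holds). Time passes only in rows, so rows that repeat a pose let the fingers close. It gives the time, the measured TCP pose, the force and the opening at its end, in the units of the state.
- env.state(): the state, without advancing time (a new reading comes with each control period).
- grab_frame(name): name is "side" or "top" or "wrist"; returns a dict with "image" (384x512x3 uint8, red, green, blue), "K" (3x3 intrinsics, pixels), "pose" (4x4, takes a point from camera to world coordinates); the wrist camera has in their place "tool_from_camera" (4x4, takes a point from camera to tool coordinates, whose origin is the TCP and whose axes are the tool frame's). Camera axes: x right, y down, z forward; pixel columns grow to the right and rows downward; lengths in mm; the calibration is good to about 2 mm. A picture is of the moment at which its call begins: read the wrist's pose just before it. There is no depth.
- env.finish_job(): hands the job in, once; it reports no verdict.
The state is a dict: "time_s": time; "joint_positions": joint angles; "dq": joint speeds; "joint_torque": joint torques, N m; "tool_pos": TCP position; "orientation": TCP orientation; "wrist_force": force on the tool from outside, world axes, zero at the start; "ft_torque": the same for the moment, N m; "grip_width": opening from 0.0 (shut) to 1.0 (fully open).
Only numpy, scipy, OpenCV 4.12 (cv2) and the standard library are available. Lean on these libraries where they do the work, as an engineer would, in place of code of your own. Each camera call takes 0.05 s, during which the arm holds its last target.

## Task

Press the treadle of the parts-cleaning tin down to its stop to give the basket a last lift, and let it come back up. Then pick up the nested pair of lids together by the black knob, set both on the tin so that the inner lid is seated in its mouth, and let go. Last, take the outer cover by its collar, lift it off alone and level, leaving the inner lid seated and undisturbed in the tin, and finish still holding the cover in the air about 12 cm above where it sat; leave the other things on the bench alone.

Things in the scene. Friction and masses are not known exactly. Their poses are not given: they have to be found in the camera images.
- treadle (a joint): the treadle's hinge angle in rad: 0 up (at rest), 0.30 at its lower stop. A spring pushes it up: about 4 N at the pad to start it, about 9 N at the stop; it returns by itself when released. Pressing it lifts the basket inside the tin by 24 mm.
- treadle_pad (a point): pressing point on top of the treadle, a dark steel plate 100 x 62 x 5 mm with a ribbed rubber pad. At rest it is 68 mm above the bench, 152 mm from the tin's axis, 74 mm from the hinge; it sinks 22 mm at the stop. The plate hinges on its tin side and at rest rises 0.15 rad away from the tin. The point moves with the treadle; press straight down.
- tin_mouth (a point): centre of the mouth of the round steel tin, in its rim plane, 100 mm above the bench; z up, -x points from the tin to the treadle. Tin: outside diameter 118 mm, inside 112 mm, open at the start, fixed on a grey base plate 12 mm thick, 130 mm wide, reaching 240 mm from the axis towards the treadle and 70 mm the other way.
- inner_lid: inner lid, sheet steel, 0.2 to 0.3 kg. Origin: centre of its underside, z up. A plug 105 mm in diameter, 12 mm deep (lower edge bevelled to 94 mm) under a flange 124 mm in diameter, z = 12 to 16 mm, with a central knob. At the start it lies on the bench on its plug. Seated, its flange lies on the tin's rim and its origin is 12 mm below tin_mouth.
- knob_top (a point): top centre of the inner lid's upright round black knob, 24 mm in diameter, 68 mm above the inner lid's origin. It stands up through the cover's collar and 22 mm above it: lifting the knob carries both lids.
- outer_lid: outer cover, aluminium, 0.2 to 0.3 kg, lying loosely on the inner lid's flange. Origin: centre of the underside of its top plate, z up. Top plate 138 mm in diameter, 3 mm thick; skirt inside 132 mm, reaching 14 mm below the origin. Nested, its origin is 16 mm above the inner lid's; on the tin, 4 mm above tin_mouth.
- collar_top (a point): centre of the top of the cover's upright round collar, 30 mm above the cover's origin: outside diameter 44 mm, inside 36 mm, 27 mm tall above the top plate. Lifting the collar carries the cover alone, up over the knob.
- tin_unit: the fixed unit of base plate, tin and treadle; origin on the bench under the tin's axis, axes as tin_mouth.
- bearing: bystander: steel bearing ring, 84 mm across, 20 mm high; origin under its centre.
- jar: bystander: grey plastic jar with a black cap, 64 mm across, 90 mm high; origin under its centre.
- drum: bystander: dark steel clutch drum, 90 mm across at the foot, 70 mm high; origin under its centre.
- bolt_cup: bystander: small open cup, 44 mm across, 35 mm high; origin under its centre.
Mind the look-alikes: they are no part of the job. Several things look just like the outer_lid: the one meant starts nearest to the robot's base.

How it is judged (in metres and radians):
On the way, in this order (a step that is already met when the one before it is completed fails the run):
1. the treadle is pressed down to its stop (value of joint treadle above 0.27 rad), for 0.2 s.
2. the treadle is up again, and both lids sit on the tin, nested, with the knob let go (value of joint treadle below 0.05 rad and horizontal distance between inner_lid and tin_mouth below 0.006 m and z of inner_lid in the frame of tin_mouth between -0.015 and -0.009 m and angle between inner_lid's own z axis and vertical below 0.06 rad and horizontal distance between outer_lid and tin_mouth below 0.012 m and z of outer_lid in the frame of tin_mouth between 0 and 0.008 m and contact force between the fingers and inner_lid below 0.2 N), for 0.2 s.
At the end, for the whole second after the job is handed in: Inner lid seated in the tin (6 mm of its axis, 3 mm of seated height, 0.06 rad tilt), still and untouched; treadle up; outer cover gripped by the fingers alone, still, level within 0.25 rad, at least 90 mm above the rim, touching neither inner lid nor tin (horizontal distance between inner_lid and tin_mouth below 0.006 m and z of inner_lid in the frame of tin_mouth between -0.015 and -0.009 m and angle between inner_lid's own z axis and vertical below 0.06 rad and value of joint treadle below 0.05 rad and linear speed of inner_lid below 0.02 m/s and z of outer_lid in the frame of tin_mouth above 0.09 m and angle between outer_lid's own z axis and vertical below 0.25 rad and linear speed of outer_lid below 0.03 m/s and contact force between the fingers and outer_lid above 1 N and contact force between each of outer_lid, the arm and inner_lid below 0.1 N and contact force between outer_lid and tin_unit below 0.1 N); the arm keeps its last pose, push and grip.
It fails at once if the cover is parted from the inner lid while the inner lid is not seated in the tin (carried up, pulled out or tipped) (distance between outer_lid and inner_lid above 0.04 m and not (horizontal distance between inner_lid and tin_mouth below 0.006 m and z of inner_lid in the frame of tin_mouth between -0.015 and -0.009 m and angle between inner_lid's own z axis and vertical below 0.06 rad)).
It fails at once if a bystander is shifted by more than 30 mm or tipped (distance of any of bearing, jar, drum, bolt_cup from where it was at the start of the episode above 0.03 m or angle between any of bearing, jar, drum, bolt_cup's own z axis and vertical above 0.4 rad).
It also fails if it takes over 72 s, if anything falls off the work surface, if the arm or the gripper's body presses on something with over 40 N, if the wrist force passes 120 N, or if a joint passes its speed limit or range.

## Working session

There is one attempt and no reset: what is moved stays moved. The work goes in short steps, Python scripts to look and compute and a tool call to move; the robot and the scene stay as the last step left them, time stands still between calls to the robot, and variables do not carry over. Pictures are saved under pics/ and viewed, and the job is handed in when it is done.

Besides the shell and the picture viewer there is one more tool, called after "Call:" by a JSON object that holds its "api" and its "payload", one argument or row to a line. arm_command: Moves the arm, as the interface text tells. Its arguments: {"type":"object","properties":{"plan":{"type":"array"},"grip_force":{"type":"number"}},"required":["plan"]}

```bash
mkdir -p pics
python3 - <<'E'
from cell import env, grab_frame
import cv2,numpy as np
s=env.state()
for k in s: print(k,s[k])
for n in ("side","top","wrist"):
    f=grab_frame(n); cv2.imwrite(f"pics/{n}0.png",f["image"][:,:,::-1])
    print(n,np.round(f["K"],1).tolist(),np.round(f.get("pose",f.get("tool_from_camera")),3).tolist())
E
```

```text
time_s 0.0
joint_positions [-1.21723569  0.53718252 -0.00443216  1.53884771  0.00264945  1.06727263
 -0.07120706]
dq [ 0.00111374 -0.0003626  -0.00091257 -0.00051779  0.00058374  0.00084359
  0.00014288]
joint_torque [-6.44675420e-04 -5.70967805e+01  9.90325324e-01 -2.51600862e+01
 -5.63141517e-02  1.79721887e-02  1.54870177e-04]
tool_pos [264.69550031 593.02857322 248.83843561]
orientation [-0.3852584   0.5936533   0.38450366  0.59271296]
wrist_force [-0.64225479  0.67178656 -0.86298185]
ft_torque [-0.01829762 -0.00223064 -0.05907194]
grip_width 1.0061021952312121
side [[368.7, 0.0, 252.1], [0.0, 368.7, 193.6], [0.0, 0.0, 1.0]] [[0.999, -0.001, 0.037, 615.505], [-0.03, -0.611, 0.791, -853.191], [0.022, -0.792, -0.611, 693.804], [0.0, 0.0, 0.0, 1.0]]
top [[406.8, 0.0, 257.2], [0.0, 406.8, 194.8], [0.0, 0.0, 1.0]] [[-0.006, -0.983, 0.186, 372.617], [-1.0, 0.006, -0.002, -42.269], [0.001, -0.186, -0.983, 1510.691], [0.0, 0.0, 0.0, 1.0]]
wrist [[304.1, 0.0, 255.8], [0.0, 304.1, 195.8], [0.0, 0.0, 1.0]] [[-0.0, -0.304, 0.953, -136.76], [-0.001, -0.953, -0.304, 79.359], [1.0, -0.001, -0.0, 0.145], [0.0, 0.0, 0.0, 1.0]]
```

View pics/side0.png

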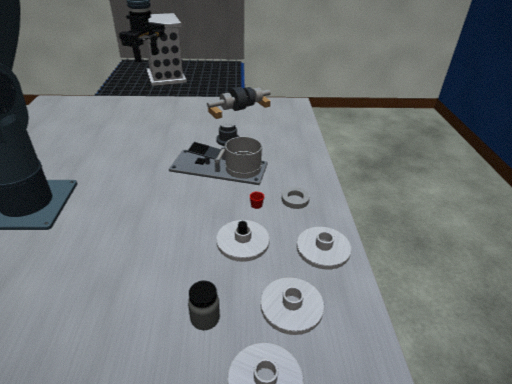

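View pics/top0.png

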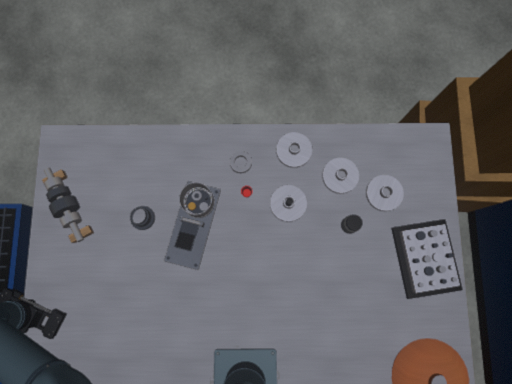

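View pics/wrist0.png

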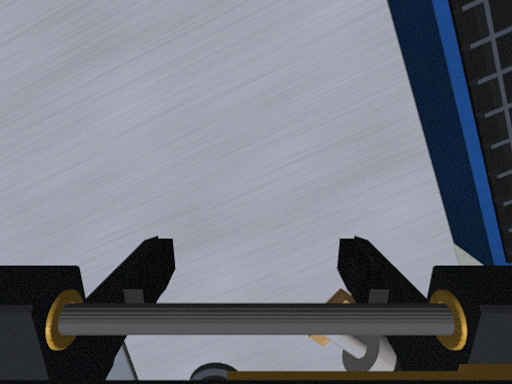

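```bash
cat > h.py <<'E'
import cv2,numpy as np
from cell import env, grab_frame
from scipy.spatial.transform import Rotation as R
def toolT():
    s=env.state(); T=np.eye(4); T[:3,:3]=R.from_quat(s["orientation"]).as_matrix(); T[:3,3]=s["tool_pos"]; return T
def cam(n):
    T=toolT(); f=grab_frame(n); P=np.array(f["pose"]) if "pose" in f else T@np.array(f["tool_from_camera"])
    return f["image"],np.array(f["K"]),P
def ray(K,P,uv,z):
    d=P[:3,:3]@np.linalg.inv(K)@np.array([uv[0],uv[1],1.]); o=P[:3,3]
    return o+d*(z-o[2])/d[2]
def proj(K,P,X):
    c=np.linalg.inv(P)@np.append(X,1); p=K@c[:3]; return p[:2]/p[2]
E
python3 - <<'E'
import cv2
a=cv2.imread("pics/top0.png")[150:280,120:330]; cv2.imwrite("pics/topc.png",cv2.resize(a,None,fx=3.8,fy=3.8,interpolation=cv2.INTER_CUBIC))
a=cv2.imread("pics/side0.png")[125:270,160:290]; cv2.imwrite("pics/sidec.png",cv2.resize(a,None,fx=4,fy=4,interpolation=cv2.INTER_CUBIC))
E
```

```text
(no output)
```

View pics/topc.png

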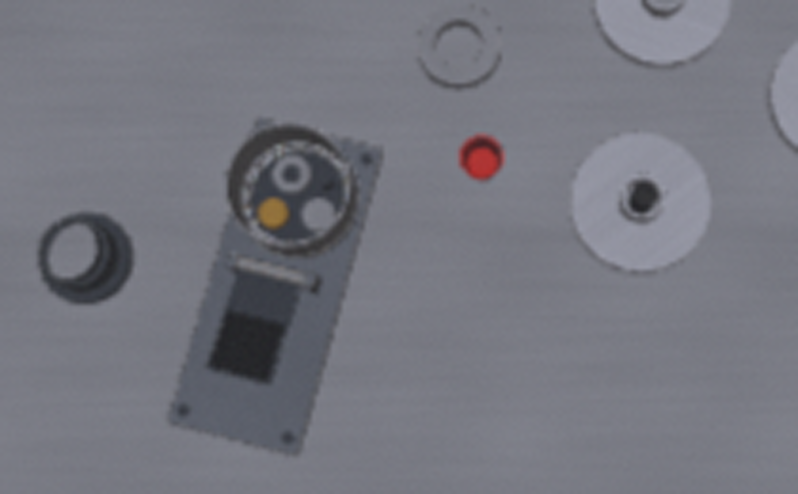

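View pics/sidec.png

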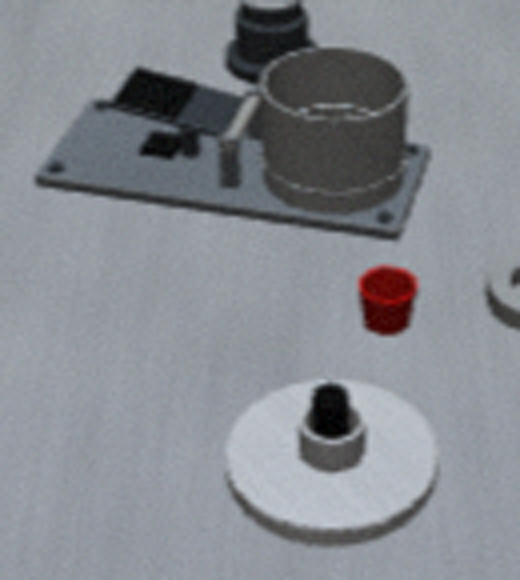

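Run:
```python
from h import *
I,K,P=cam("top")
c=lambda u,v:(u/3.8+120-.37,v/3.8+150-.37)
for n,u,v,z in [("tin rim",292,188,100),("knob",643,194,68),("cover",641,202,17),("c1",262,118,12),("c2",383,150,12),("c3",298,455,12),("c4",168,424,12),("pad",247,347,68),("bolt",481,157,20),("bearing",460,52,10),("drum",86,257,35)]:
    print(n,ray(K,P,c(u,v),z).round(1))
I,K,P=cam("side")
d=lambda u,v:(u/4+160-.37,v/4+125-.37)
for n,u,v,z in [("tin rim",334,82,100),("knob",330,390,67),("cover",331,455,17),("s1",428,150,12),("s2",398,234,12),("s3",37,180,12),("pad",155,92,68)]:
    print(n,ray(K,P,d(u,v),z).round(1))
```

```text
tin rim [625.3 168.7 100. ]
knob [ 623.4 -159.1   68. ]
cover [ 624.3 -161.1   17. ]
c1 [711.9 213.2  12. ]
c2 [678.7  92.7  12. ]
c3 [382.4 170.5  12. ]
c4 [412.3 295.5  12. ]
pad [481.1 212.1  68. ]
bolt [669.5  -4.4  20. ]
bearing [779.   16.8  10. ]
drum [570.7 375.   35. ]
tin rim [631.  168.2 100. ]
knob [ 625.1 -159.1   67. ]
cover [ 626.  -166.5   17. ]
s1 [712.2 205.8  12. ]
s2 [681.   84.1  12. ]
s3 [388.1 159.1  12. ]
pad [484.2 205.8  68. ]
```

```bash
cat >> h.py <<'E'
def go(target, jaw=None):
    """tool-frame shift (m) and rotvec to reach target TCP (mm) with x down and jaw dir (world xy)"""
    T=toolT(); Rm=T[:3,:3]
    if jaw is not None:
        z=np.array([jaw[0],jaw[1],0.]);z/=np.linalg.norm(z)
        if z@Rm[:,2]<0: z=-z
        x=np.array([0,0,-1.]); y=np.cross(z,x); G=np.stack([x,y,z],1)
        rv=R.from_matrix(Rm.T@G).as_rotvec()
    else: rv=np.zeros(3)
    sh=Rm.T@(np.array(target)-T[:3,3])/1000
    print("shift",sh.round(4).tolist(),"rot",rv.round(4).tolist())
E
python3 - <<'E'
from h import *
print(toolT().round(3))
go([480,209,140],(0.259,0.966))
E
```

```text
[[-0.00000e+00 -9.13000e-01  4.08000e-01  2.64831e+02]
 [-1.00000e-03  4.08000e-01  9.13000e-01  5.93321e+02]
 [-1.00000e+00 -0.00000e+00 -1.00000e-03  2.49317e+02]
 [ 0.00000e+00  0.00000e+00  0.00000e+00  1.00000e+00]]
shift [0.1095, -0.3531, -0.2632] rot [-0.1578, -0.0008, 0.0]
```

Call:
{"api": "arm_command", "payload": {
  "plan": [
    [-1, 0, -0.353, -0.263, -0.157, 0, 0],
    [-1, 0, -0.353, -0.263, -0.157, 0, 0],
    [-1, 0, -0.353, -0.263, -0.157, 0, 0],
    [-1, 0, -0.353, -0.263, -0.157, 0, 0],
    [-1, 0, -0.353, -0.263, -0.157, 0, 0],
    [-1, 0, -0.353, -0.263, -0.157, 0, 0],
    [-1, 0, -0.353, -0.263, -0.157, 0, 0],
    [-1, 0, -0.353, -0.263, -0.157, 0, 0],
    [-1, 0, -0.353, -0.263, -0.157, 0, 0],
    [-1, 0, -0.353, -0.263, -0.157, 0, 0],
    [-1, 0, -0.353, -0.263, -0.157, 0, 0],
    [-1, 0, -0.353, -0.263, -0.157, 0, 0],
    [-1, 0.1, -0.353, -0.263, -0.157, 0, 0],
    [-1, 0.1, -0.353, -0.263, -0.157, 0, 0],
    [-1, 0.1, -0.353, -0.263, -0.157, 0, 0],
    [-1, 0.1, -0.353, -0.263, -0.157, 0, 0]
  ]
}}

```text
time_s: 1.58
tool_pos: [476.9, 209.0, 145.9]
orientation: [-0.43, 0.564, 0.431, 0.558]
wrist_force: [-0.8, -0.7, -0.0]
grip_width: 0.004
```

Run:
```python
from h import *
print(toolT().round(3), env.state()["wrist_force"])
for n in ("wrist","side"):
    I,K,P=cam(n); cv2.imwrite(f"pics/{n}1.png",I[:,:,::-1])
I=cv2.imread("pics/side1.png")[90:235,150:280];cv2.imwrite("pics/side1c.png",cv2.resize(I,None,fx=4,fy=4))
go([480,209,80],(0.259,0.966))
```

```text
[[-7.00000e-03 -9.66000e-01  2.59000e-01  4.76935e+02]
 [-3.00000e-03  2.59000e-01  9.66000e-01  2.08963e+02]
 [-1.00000e+00  6.00000e-03 -5.00000e-03  1.45912e+02]
 [ 0.00000e+00  0.00000e+00  0.00000e+00  1.00000e+00]] [-0.8181353  -0.73758708 -0.00838552]
shift [0.0699, -0.0004, -0.0011] rot [-0.0001, -0.0002, -0.0005]
```

View pics/wrist1.png

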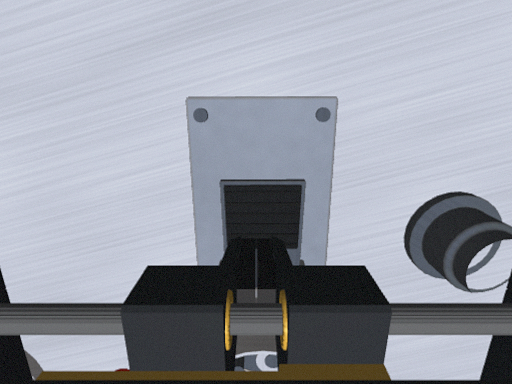

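View pics/side1c.png

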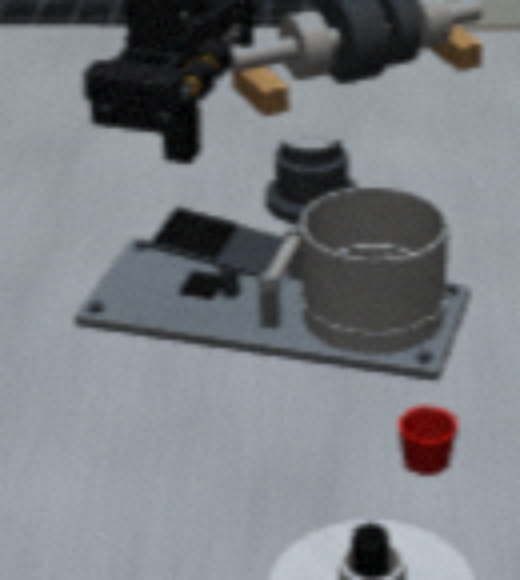

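Run:
```python
from h import *
I,K,P=cam("wrist")
a=ray(K,P,(222,181),74);b=ray(K,P,(304,181),74);print(a,b,(a+b)/2, np.linalg.norm(a-b))
c=ray(K,P,(188,98),12);d=ray(K,P,(337,98),12);m=(c+d)/2;print(c,d,m, m+240*np.array([.966,-.259,0]))
```

```text
[451.58175435 192.65578973  74.        ] [467.01155023 249.8924922   74.        ] [459.29665229 221.27414097  74.        ] 59.2800026162395
[387.43482833 174.88404724  12.        ] [420.77894206 298.61795529  12.        ] [404.10688519 236.75100126  12.        ] [635.94688519 174.59100126  12.        ]
```

Call:
{"api": "arm_command", "payload": {
  "plan": [
    [-1, 0.03, -0.004, 0.003, 0, 0, 0],
    [-1, 0.06, -0.004, 0.003, 0, 0, 0],
    [-1, 0.07, -0.004, 0.003, 0, 0, 0],
    [-1, 0.074, -0.004, 0.003, 0, 0, 0],
    [-1, 0.078, -0.004, 0.003, 0, 0, 0],
    [-1, 0.082, -0.004, 0.003, 0, 0, 0],
    [-1, 0.082, -0.004, 0.003, 0, 0, 0]
  ]
}}

```text
time_s: 2.32
tool_pos: [484.9, 212.0, 68.9]
orientation: [-0.43, 0.561, 0.43, 0.561]
wrist_force: [-3.6, 0.3, 5.9]
grip_width: 0.004
```

Run:
```python
from h import *
print(toolT().round(3), env.state()["wrist_force"])
go([481,211,57])
```

```text
[[ 1.00000e-03 -9.66000e-01  2.59000e-01  4.84884e+02]
 [ 1.00000e-03  2.59000e-01  9.66000e-01  2.11976e+02]
 [-1.00000e+00 -0.00000e+00  1.00000e-03  6.89220e+01]
 [ 0.00000e+00  0.00000e+00  0.00000e+00  1.00000e+00]] [-3.57818487  0.281078    5.89353357]
shift [0.0119, 0.0035, -0.002] rot [0.0, 0.0, 0.0]
```

Call:
{"api": "arm_command", "payload": {
  "plan": [
    [-1, 0.004, 0.002, 0, 0, 0, 0],
    [-1, 0.008, 0.002, 0, 0, 0, 0],
    [-1, 0.011, 0.002, 0, 0, 0, 0],
    [-1, 0.013, 0.002, 0, 0, 0, 0],
    [-1, 0.014, 0.002, 0, 0, 0, 0],
    [-1, 0.014, 0.002, 0, 0, 0, 0],
    [-1, 0.014, 0.002, 0, 0, 0, 0]
  ]
}}

```text
time_s: 2.9
tool_pos: [485.0, 212.1, 56.1]
orientation: [-0.431, 0.56, 0.429, 0.563]
wrist_force: [-2.6, -1.2, 10.2]
grip_width: 0.004
```

Run:
```python
from h import *
print(toolT().round(3), env.state()["wrist_force"])
I,K,P=cam("side"); I=I[90:235,150:280,::-1];cv2.imwrite("pics/side2c.png",cv2.resize(I,None,fx=4,fy=4))
```

```text
[[ 4.00000e-03 -9.65000e-01  2.60000e-01  4.85025e+02]
 [ 1.00000e-03  2.60000e-01  9.65000e-01  2.12051e+02]
 [-1.00000e+00 -4.00000e-03  2.00000e-03  5.61420e+01]
 [ 0.00000e+00  0.00000e+00  0.00000e+00  1.00000e+00]] [-2.56484474 -1.20895781 10.17188533]
```

View pics/side2c.png

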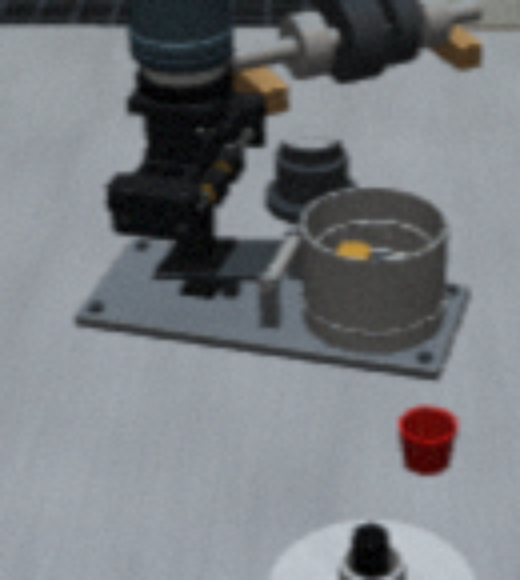

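Call:
{"api": "arm_command", "payload": {
  "plan": [
    [-1, 0.002, 0, 0, 0, 0, 0],
    [-1, 0.004, 0, 0, 0, 0, 0],
    [-1, 0.004, 0, 0, 0, 0, 0],
    [-1, 0.004, 0, 0, 0, 0, 0]
  ]
}}

```text
time_s: 3.28
tool_pos: [485.3, 212.1, 54.8]
orientation: [-0.43, 0.56, 0.429, 0.563]
wrist_force: [-11.2, -5.5, 43.2]
grip_width: 0.003
```

Call:
{"api": "arm_command", "payload": {
  "plan": [
    [-1, -0.002, 0, 0, 0, 0, 0],
    [-1, -0.002, 0, 0, 0, 0, 0],
    [-1, -0.002, 0, 0, 0, 0, 0]
  ]
}}

```text
time_s: 3.53
tool_pos: [485.1, 212.0, 55.4]
orientation: [-0.43, 0.56, 0.429, 0.563]
wrist_force: [-5.4, -3.6, 23.9]
grip_width: 0.004
```

Call:
{"api": "arm_command", "payload": {
  "plan": [
    [-1, -0.01, 0, 0, 0, 0, 0],
    [-1, -0.02, 0, 0, 0, 0, 0],
    [-1, -0.035, 0, 0, 0, 0, 0],
    [-1, -0.07, 0, 0, 0, 0, 0],
    [-1, -0.11, 0, 0, 0, 0, 0],
    [-1, -0.15, 0, 0, 0, 0, 0],
    [-1, -0.19, 0, 0, 0, 0, 0],
    [-1, -0.21, -0.04, -0.002, 0, 0, 0],
    [-1, -0.21, -0.08, -0.005, 0, 0, 0],
    [-1, -0.21, -0.12, -0.005, 0, 0, 0],
    [-1, -0.21, -0.16, -0.005, 0, 0, 0],
    [-1, -0.21, -0.2, -0.005, 0, 0, 0],
    [-1, -0.21, -0.21, -0.005, 0, 0, 0],
    [-1, -0.21, -0.21, -0.005, 0, 0, 0],
    [-1, -0.21, -0.21, -0.005, 0, 0, 0]
  ]
}}

```text
time_s: 4.78
tool_pos: [684.5, 152.3, 262.6]
orientation: [-0.43, 0.561, 0.43, 0.562]
wrist_force: [-0.2, 1.0, -0.5]
grip_width: 0.001
```

Run:
```python
from h import *
print(toolT().round(3), env.state()["wrist_force"])
I,K,P=cam("wrist"); cv2.imwrite("pics/wrist3.png",I[:,:,::-1])
np.savez("w3.npz",K=K,P=P)
I,K,P=cam("side"); I=I[90:235,150:280,::-1];cv2.imwrite("pics/side3c.png",cv2.resize(I,None,fx=4,fy=4))
```

```text
[[ 1.00000e-03 -9.65000e-01  2.61000e-01  6.84514e+02]
 [ 0.00000e+00  2.61000e-01  9.65000e-01  1.52293e+02]
 [-1.00000e+00 -1.00000e-03  1.00000e-03  2.62587e+02]
 [ 0.00000e+00  0.00000e+00  0.00000e+00  1.00000e+00]] [-0.19899941  1.02113661 -0.52296763]
```

View pics/wrist3.png

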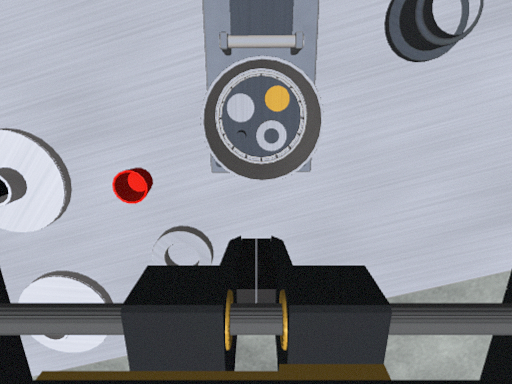

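View pics/side3c.png

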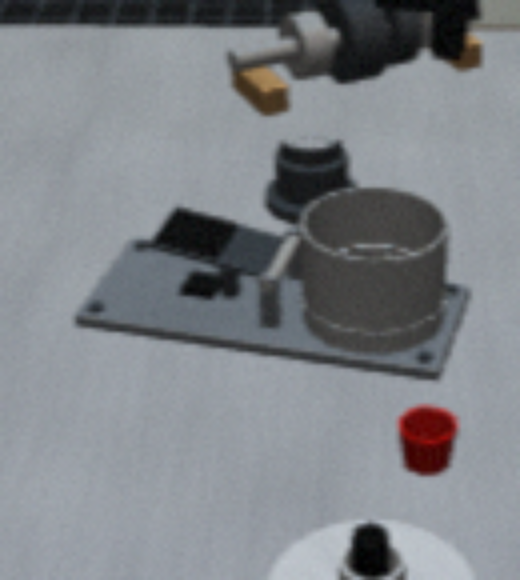

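Run:
```python
from h import *
d=np.load("w3.npz");K,P=d["K"],d["P"]
I=cv2.imread("pics/wrist3.png"); g=cv2.cvtColor(I,6)
# radial edge search: outer rim as darkish->bright
c0=ray(K,P,(263,117),100); pts=[]
from scipy.optimize import least_squares
for r_exp in (59,56):
  pts=[]
  for a in np.linspace(0,2*np.pi,72,endpoint=False):
    rs=np.arange(r_exp-9,r_exp+9,.25)
    v=[]
    for r in rs:
        u=proj(K,P,c0+r*np.array([np.cos(a),np.sin(a),0])); v.append(cv2.getRectSubPix(g,(1,1),(float(u[0]),float(u[1])))[0,0])
    v=cv2.GaussianBlur(np.array(v,np.float32)[None],(1,1),0)[0]; v=np.convolve(v,np.ones(5)/5,'same')
    dv=np.gradient(v)[4:-4]; 
    i=np.argmax(dv); 
    if dv[i]>3: pts.append(c0[:2]+rs[4:-4][i]*np.array([np.cos(a),np.sin(a)]))
  pts=np.array(pts)
  f=lambda p:np.hypot(*(pts-p[:2]).T)-p[2]
  s=least_squares(f,[c0[0],c0[1],r_exp],loss="soft_l1",f_scale=.7)
  print(c0[:2],len(pts),s.x, np.median(abs(f(s.x))))
cr=I[40:200,180:340];cv2.imwrite("pics/w3c.png",cv2.resize(cr,None,fx=4,fy=4,interpolation=2))
```

```text
[625.87435082 175.66454412] 72 [630.51475045 173.40969557  56.10251802] 0.11835128397213879
[625.87435082 175.66454412] 72 [630.52657983 173.40395476  56.09629576] 0.12700662191930334
```

View pics/w3c.png

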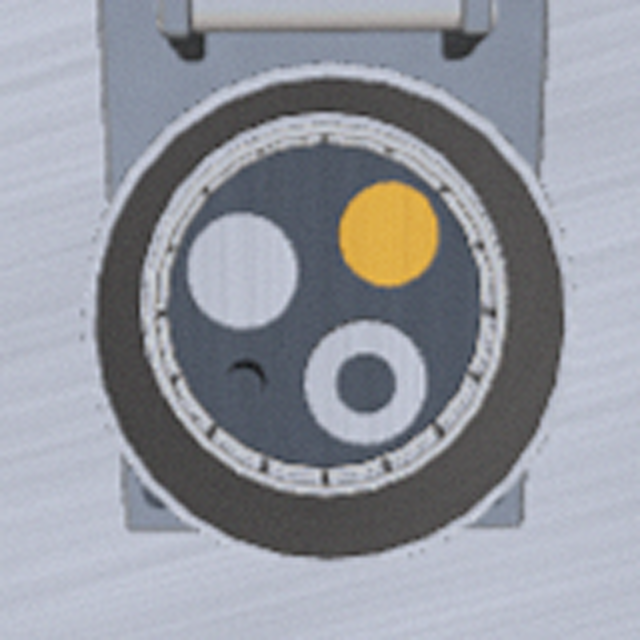

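Run:
```python
from h import *
go([678,-181,230],(0.259,0.966))
```

```text
shift [0.0323, -0.0813, -0.3246] rot [0.0004, 0.001, 0.0001]
```

Call:
{"api": "arm_command", "payload": {
  "plan": [
    [-1, 0.032, -0.081, -0.325, 0, 0, 0],
    [-1, 0.032, -0.081, -0.325, 0, 0, 0],
    [-1, 0.032, -0.081, -0.325, 0, 0, 0],
    [-1, 0.032, -0.081, -0.325, 0, 0, 0],
    [-1, 0.032, -0.081, -0.325, 0, 0, 0],
    [-1, 0.032, -0.081, -0.325, 0, 0, 0],
    [-1, 0.032, -0.081, -0.325, 0, 0, 0],
    [-1, 0.032, -0.081, -0.325, 0, 0, 0],
    [-1, 0.032, -0.081, -0.325, 0, 0, 0],
    [-1, 0.032, -0.081, -0.325, 0, 0, 0],
    [-1, 0.032, -0.081, -0.325, 0, 0, 0],
    [-1, 0.032, -0.081, -0.325, 0, 0, 0],
    [-1, 0.032, -0.081, -0.325, 0, 0, 0],
    [-1, 0.032, -0.081, -0.325, 0, 0, 0]
  ]
}}

```text
time_s: 6.05
tool_pos: [678.5, -180.0, 230.0]
orientation: [-0.431, 0.56, 0.431, 0.561]
wrist_force: [-0.1, -0.1, 0.2]
grip_width: 0.008
```

Run:
```python
from h import *
print(toolT().round(3), env.state()["wrist_force"])
I,K,P=cam("wrist"); cv2.imwrite("pics/wrist4.png",I[:,:,::-1])
np.savez("w4.npz",K=K,P=P)
```

```text
[[ 0.00000e+00 -9.66000e-01  2.57000e-01  6.78528e+02]
 [ 1.00000e-03  2.57000e-01  9.66000e-01 -1.80048e+02]
 [-1.00000e+00 -0.00000e+00  1.00000e-03  2.30028e+02]
 [ 0.00000e+00  0.00000e+00  0.00000e+00  1.00000e+00]] [-0.07075856 -0.14233028  0.23749735]
```

View pics/wrist4.png

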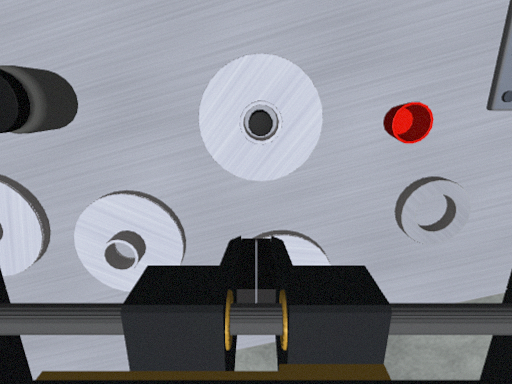

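```bash
cat >> h.py <<'E'
from scipy.optimize import least_squares
def fitc(I,K,P,uv,z,r,sign=0,w=9):
    g=cv2.GaussianBlur(cv2.cvtColor(I,6),(3,3),0); c=ray(K,P,uv,z)
    for it in range(3):
        pts=[]
        for a in np.linspace(0,2*np.pi,72,endpoint=False):
            rs=np.arange(r-w,r+w,.25); e=np.array([np.cos(a),np.sin(a),0])
            v=np.array([cv2.getRectSubPix(g,(1,1),tuple(map(float,proj(K,P,c+q*e))))[0,0] for q in rs],float)
            dv=np.gradient(np.convolve(v,np.ones(5)/5,'same'))[4:-4]
            k=dv*sign if sign else abs(dv); i=np.argmax(k)
            if k[i]>2: pts.append(c[:2]+rs[4:-4][i]*e[:2])
        pts=np.array(pts)
        f=lambda p:np.hypot(*(pts-p[:2]).T)-p[2]
        s=least_squares(f,[c[0],c[1],r],loss="soft_l1",f_scale=.5); c=np.array([s.x[0],s.x[1],z]); w=max(5,w*.6)
    print("z",z,"n",len(pts),"c,r",s.x.round(2),"med res",np.median(abs(f(s.x))).round(2)); return s.x
E
python3 - <<'E'
from h import *
d=np.load("w3.npz");fitc(cv2.imread("pics/wrist3.png"),d["K"],d["P"],(263,117),100,56,1)
d=np.load("w4.npz");K,P=d["K"],d["P"];I=cv2.imread("pics/wrist4.png")
fitc(I,K,P,(261,117),19,69,-1)
fitc(I,K,P,(261,122),68,12,1)
fitc(I,K,P,(261,121),46,22,0,7)
cr=I[40:200,180:340];cv2.imwrite("pics/w4c.png",cv2.resize(cr,None,fx=4,fy=4,interpolation=2))
E
```

```text
z 100 n 72 c,r [630.59 173.44  56.11] med res 0.12
z 19 n 72 c,r [ 625.88 -160.38   68.48] med res 0.22
z 68 n 72 c,r [ 626.49 -162.19   13.55] med res 1.08
z 46 n 72 c,r [ 625.57 -160.31   18.21] med res 0.05
```

View pics/w4c.png

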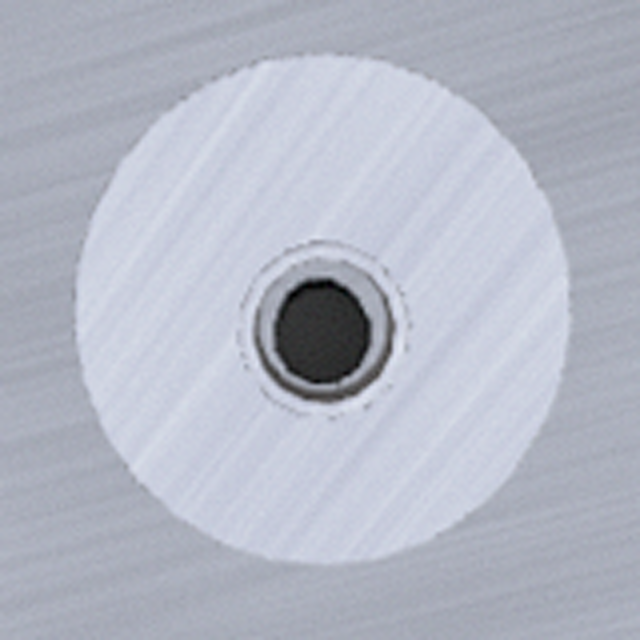

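Run:
```python
from h import *
d=np.load("w4.npz");K,P=d["K"],d["P"];I=cv2.imread("pics/wrist4.png");g=cv2.cvtColor(I,6)
for t in (70,90,105):
    m=(g[95:150,235:290]<t).astype(np.uint8)
    cs,_=cv2.findContours(m,0,1); c=max(cs,key=cv2.contourArea); p=c[:,0]+[235,95]
    w=np.array([ray(K,P,q,68)[:2] for q in p]); (e,ax,an)=cv2.fitEllipse(w.astype(np.float32)); print(t,e,ax)
fitc(I,K,P,(260,122),68,12,1,5)
```

```text
70 (624.0682983398438, -160.89483642578125) (21.43962860107422, 23.415006637573242)
90 (624.1163940429688, -160.83071899414062) (21.979663848876953, 23.785747528076172)
105 (624.1240234375, -160.8297882080078) (22.15294647216797, 23.845890045166016)
z 68 n 72 c,r [ 624.01 -160.88   11.89] med res 0.15
```

Run:
```python
from h import *
I,K,P=cam("top");B=np.ascontiguousarray(I[:,:,::-1]);cv2.imwrite("pics/top4.png",B)
B=cv2.imread("pics/top0.png")
fitc(B,K,P,(196.5,199.5),100,57,0,12);fitc(B,K,P,(196.5,199.5),100,59,1,12);fitc(B,K,P,(288.7,202.8),19,69,-1,15)
S=cv2.imread("pics/side0.png");I,K,P=cam("side");fitc(S,K,P,(243,145),100,57.5,0,10);fitc(S,K,P,(242.5,238.5),19,69,-1,14)
go([624,-161,120],(0.259,0.966))
```

```text
Traceback (most recent call last):
  File "h.py", line 38, in fitc
    s=least_squares(f,[c[0],c[1],r],loss="soft_l1",f_scale=.5); c=np.array([s.x[0],s.x[1],z]); w=max(5,w*.6)
  File "h.py", line 37, in <lambda>
    f=lambda p:np.hypot(*(pts-p[:2]).T)-p[2]
                          ~~~^~~~~~
ValueError: operands could not be broadcast together with shapes (0,) (2,)
```

Run:
```python
from h import *
go([624,-161,110],(0.259,0.966))
```

```text
shift [0.1199, 0.0577, 0.0053] rot [0.0009, 0.0003, 0.0001]
```

Call:
{"api": "arm_command", "payload": {
  "plan": [
    [1, 0.04, 0.03, 0.003, 0, 0, 0],
    [1, 0.08, 0.058, 0.005, 0, 0, 0],
    [1, 0.12, 0.058, 0.005, 0, 0, 0],
    [1, 0.12, 0.058, 0.005, 0, 0, 0],
    [1, 0.12, 0.058, 0.005, 0, 0, 0],
    [1, 0.12, 0.058, 0.005, 0, 0, 0],
    [1, 0.12, 0.058, 0.005, 0, 0, 0]
  ]
}}

```text
time_s: 6.73
tool_pos: [626.0, -163.2, 112.2]
orientation: [-0.431, 0.56, 0.429, 0.562]
wrist_force: [0.2, -0.4, -0.0]
grip_width: 0.51
```

Run:
```python
from h import *
I,K,P=cam("wrist"); cv2.imwrite("pics/wrist5.png",I[:,:,::-1])
I,K,P=cam("side"); I=I[170:270,180:310,::-1];cv2.imwrite("pics/side5c.png",cv2.resize(I,None,fx=5,fy=5))
print(toolT()[:3,3],env.state()["grip_width"])
go([624,-161,60],(0.259,0.966))
```

```text
[ 625.66183074 -163.19102762  112.12435098] 0.6026460429484307
shift [0.0521, 0.0024, 0.0017] rot [-0.0009, 0.0001, 0.0046]
```

View pics/wrist5.png

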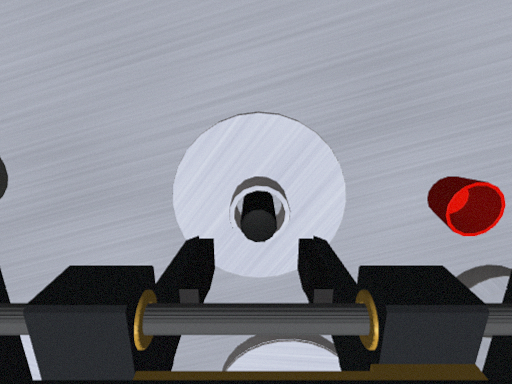

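View pics/side5c.png

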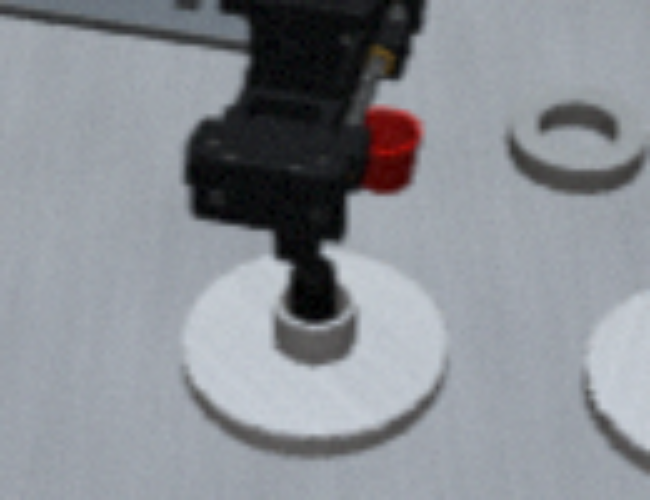

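Run:
```python
from h import *
I,K,P=cam("wrist");B=np.ascontiguousarray(I[:,:,::-1])
print(ray(K,P,(258.5,224),68), proj(K,P,toolT()[:3,3]))
fitc(B,K,P,(259,194),19,69,-1)
go([624,-161,60],(0.259,0.966))
```

```text
[ 623.80454106 -160.69321915   68.        ] [255.47444479 261.77825089]
z 19 n 65 c,r [ 626.38 -160.55   68.64] med res 0.13
shift [0.0518, 0.0019, 0.0017] rot [-0.001, 0.0001, 0.0038]
```

Consistent with the earlier view. Descend with force watched.

Call:
{"api": "arm_command", "payload": {
  "plan": [
    [1, 0.015, 0.002, 0.002, 0, 0, 0],
    [1, 0.03, 0.002, 0.002, 0, 0, 0],
    [1, 0.04, 0.002, 0.002, 0, 0, 0],
    [1, 0.046, 0.002, 0.002, 0, 0, 0],
    [1, 0.05, 0.002, 0.002, 0, 0, 0],
    [1, 0.05, 0.002, 0.002, 0, 0, 0],
    [1, 0.05, 0.002, 0.002, 0, 0, 0]
  ]
}}

```text
time_s: 7.47
tool_pos: [622.4, -160.2, 60.2]
orientation: [-0.43, 0.561, 0.43, 0.561]
wrist_force: [-0.4, 0.1, 1.0]
grip_width: 0.995
```

Run:
```python
from h import *
I,K,P=cam("side"); I=I[170:270,180:310,::-1];cv2.imwrite("pics/side6c.png",cv2.resize(I,None,fx=5,fy=5))
I,K,P=cam("wrist");cv2.imwrite("pics/wrist6.png",I[:,:,::-1])
print(toolT()[:3,3],env.state()["grip_width"])
go([624,-161,60],(0.259,0.966))
```

```text
[ 622.52594308 -160.2290908    60.44899126] 1.002709828708851
shift [0.0005, -0.0016, -0.0004] rot [-0.0009, 0.0, 0.0012]
```

View pics/side6c.png

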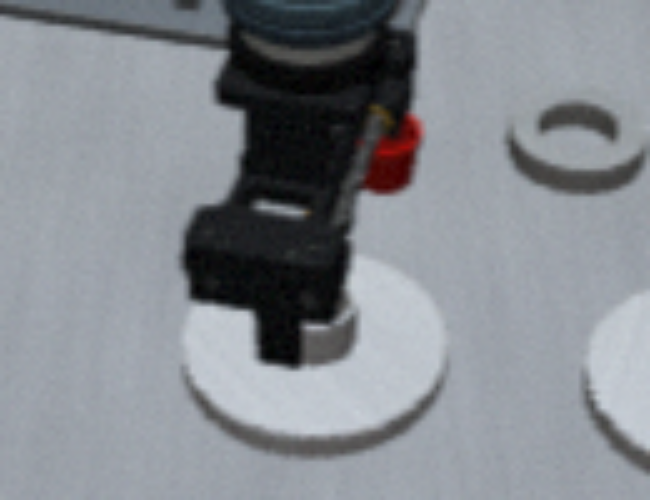

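View pics/wrist6.png

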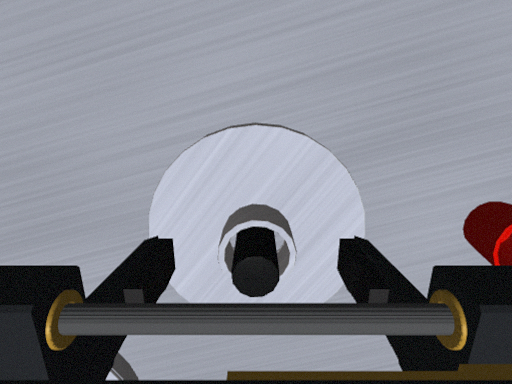

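Call:
{"api": "arm_command", "payload": {
  "plan": [
    [1, 0, -0.002, 0, 0, 0, 0],
    [-1, 0, -0.002, 0, 0, 0, 0],
    [-1, 0, -0.002, 0, 0, 0, 0],
    [-1, 0, -0.002, 0, 0, 0, 0],
    [-1, 0, -0.002, 0, 0, 0, 0],
    [-1, 0, -0.002, 0, 0, 0, 0],
    [-1, 0, -0.002, 0, 0, 0, 0],
    [-1, 0, -0.002, 0, 0, 0, 0],
    [-1, 0, -0.002, 0, 0, 0, 0],
    [-1, 0, -0.002, 0, 0, 0, 0],
    [-1, 0, -0.002, 0, 0, 0, 0]
  ],
  "grip_force": 35
}}

```text
time_s: 8.48
tool_pos: [623.9, -160.7, 59.7]
orientation: [-0.43, 0.561, 0.43, 0.561]
wrist_force: [-1.0, -3.3, 0.4]
grip_width: 0.268
```

Run:
```python
from h import *
I,K,P=cam("side"); I=I[170:270,180:310,::-1];cv2.imwrite("pics/side7c.png",cv2.resize(I,None,fx=5,fy=5))
I,K,P=cam("wrist");cv2.imwrite("pics/wrist7.png",I[:,:,::-1])
fitc(np.ascontiguousarray(I[:,:,::-1]),K,P,(256,220),19,69,-1)
print(toolT()[:3,3],env.state()["grip_width"]*88,env.state()["wrist_force"])
```

```text
z 19 n 48 c,r [ 626.86 -160.46   68.93] med res 0.13
[ 623.84260127 -160.76122185   59.70887544] 22.817156397893307 [-0.51266578 -0.93085898 -0.68187024]
```

View pics/wrist7.png

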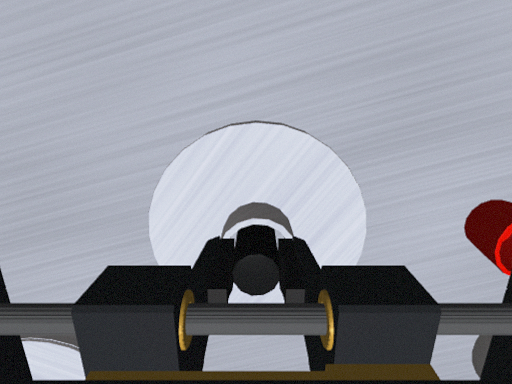

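View pics/side7c.png

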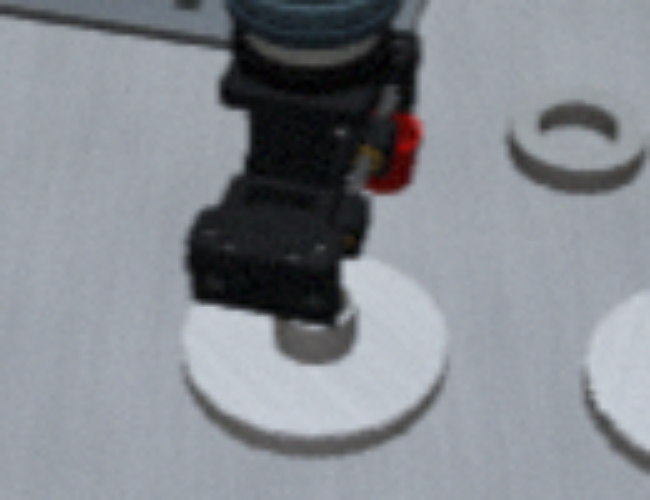

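Call:
{"api": "arm_command", "payload": {
  "plan": [
    [-1, -0.005, 0, 0, 0, 0, 0],
    [-1, -0.015, 0, 0, 0, 0, 0],
    [-1, -0.03, 0, 0, 0, 0, 0],
    [-1, -0.05, 0, 0, 0, 0, 0],
    [-1, -0.07, 0, 0, 0, 0, 0],
    [-1, -0.09, 0, 0, 0, 0, 0],
    [-1, -0.11, 0, 0, 0, 0, 0],
    [-1, -0.13, 0, 0, 0, 0, 0],
    [-1, -0.145, 0, 0, 0, 0, 0],
    [-1, -0.15, 0, 0, 0, 0, 0],
    [-1, -0.15, 0, 0, 0, 0, 0],
    [-1, -0.15, 0, 0, 0, 0, 0]
  ]
}}

```text
time_s: 9.58
tool_pos: [623.3, -160.3, 209.2]
orientation: [-0.43, 0.561, 0.431, 0.561]
wrist_force: [-0.4, 0.6, -5.7]
grip_width: 0.264
```

Run:
```python
from h import *
I,K,P=cam("side"); I=I[130:270,160:310,::-1];cv2.imwrite("pics/side8c.png",cv2.resize(I,None,fx=4,fy=4))
I,K,P=cam("wrist");cv2.imwrite("pics/wrist8.png",I[:,:,::-1])
fitc(np.ascontiguousarray(I[:,:,::-1]),K,P,(256,220),169,69,-1)
print(toolT().round(4),env.state()["grip_width"]*88,env.state()["wrist_force"])
go([630.5,173.4,210],(0.259,0.966))
```

```text
z 169 n 48 c,r [ 625.31 -159.84   68.49] med res 0.11
[[-2.600000e-03 -9.657000e-01  2.597000e-01  6.228889e+02]
 [ 6.000000e-04  2.597000e-01  9.657000e-01 -1.601902e+02]
 [-1.000000e+00  2.700000e-03 -1.000000e-04  2.082551e+02]
 [ 0.000000e+00  0.000000e+00  0.000000e+00  1.000000e+00]] 22.909607482027756 [ 1.00949468  1.03772058 -5.36928486]
shift [-0.0016, 0.0793, 0.3241] rot [-0.0007, -0.0001, -0.0027]
```

View pics/side8c.png

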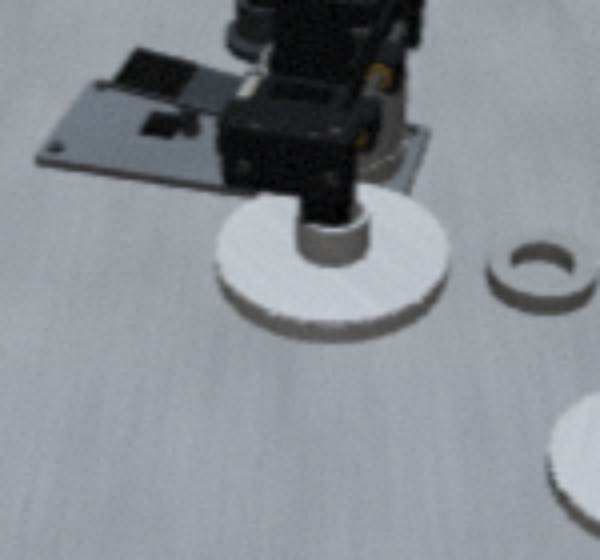

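View pics/wrist8.png

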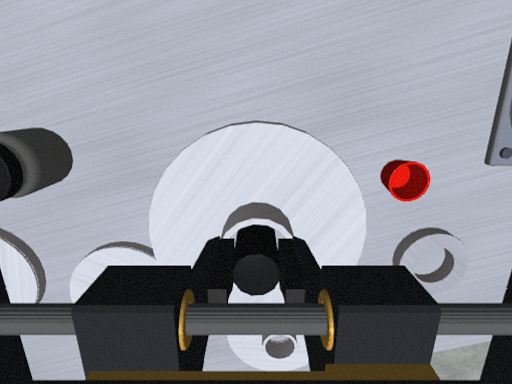

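Call:
{"api": "arm_command", "payload": {
  "plan": [
    [-1, -0.002, 0.002, 0.01, 0, 0, 0],
    [-1, -0.002, 0.008, 0.03, 0, 0, 0],
    [-1, -0.002, 0.014, 0.056, 0, 0, 0],
    [-1, -0.002, 0.021, 0.084, 0, 0, 0],
    [-1, -0.002, 0.028, 0.112, 0, 0, 0],
    [-1, -0.002, 0.035, 0.14, 0, 0, 0],
    [-1, -0.002, 0.042, 0.168, 0, 0, 0],
    [-1, -0.002, 0.049, 0.196, 0, 0, 0],
    [-1, -0.002, 0.056, 0.224, 0, 0, 0],
    [-1, -0.002, 0.063, 0.252, 0, 0, 0],
    [-1, -0.002, 0.069, 0.276, 0, 0, 0],
    [-1, -0.002, 0.074, 0.298, 0, 0, 0],
    [-1, -0.002, 0.078, 0.314, 0, 0, 0],
    [-1, -0.002, 0.079, 0.322, 0, 0, 0],
    [-1, -0.002, 0.079, 0.324, 0, 0, 0],
    [-1, -0.002, 0.079, 0.324, 0, 0, 0],
    [-1, -0.002, 0.079, 0.324, 0, 0, 0]
  ]
}}

```text
time_s: 11.1
tool_pos: [632.0, 170.6, 211.6]
orientation: [-0.43, 0.562, 0.429, 0.561]
wrist_force: [0.4, 0.7, -4.5]
grip_width: 0.26
```

Run:
```python
from h import *
I,K,P=cam("side"); I=I[90:230,170:320,::-1];cv2.imwrite("pics/side9c.png",cv2.resize(I,None,fx=4,fy=4))
I,K,P=cam("top"); I=I[150:280,140:270,::-1];cv2.imwrite("pics/top9c.png",cv2.resize(I,None,fx=4,fy=4))
I,K,P=cam("wrist");cv2.imwrite("pics/wrist9.png",I[:,:,::-1])
fitc(np.ascontiguousarray(I[:,:,::-1]),K,P,(256,220),169,69,-1)
print(toolT().round(4),env.state()["grip_width"]*88,env.state()["wrist_force"])
go([630.5,173.4,160],(0.259,0.966))
```

```text
z 169 n 47 c,r [635.8  170.55  69.69] med res 0.15
[[ 0.000000e+00 -9.651000e-01  2.620000e-01  6.320137e+02]
 [-9.000000e-04  2.620000e-01  9.651000e-01  1.709634e+02]
 [-1.000000e+00 -3.000000e-04 -8.000000e-04  2.117708e+02]
 [ 0.000000e+00  0.000000e+00  0.000000e+00  1.000000e+00]] 22.949984591754333 [ 0.56181645 -0.0156789  -5.14027773]
shift [0.0518, 0.0021, 0.002] rot [-0.0032, -0.0008, 0.0003]
```

View pics/side9c.png

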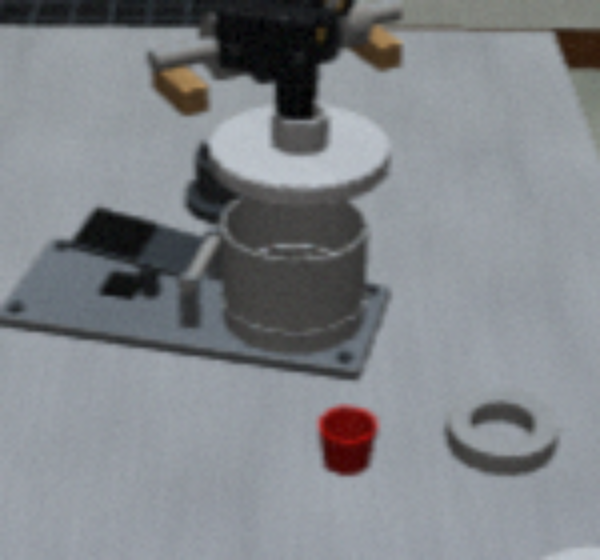

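View pics/wrist9.png

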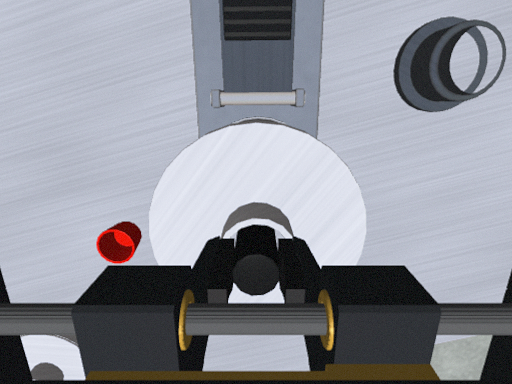

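Call:
{"api": "arm_command", "payload": {
  "plan": [
    [-1, 0.01, 0.002, 0.002, 0, 0, 0],
    [-1, 0.025, 0.002, 0.002, 0, 0, 0],
    [-1, 0.036, 0.002, 0.002, 0, 0, 0],
    [-1, 0.042, 0.002, 0.002, 0, 0, 0],
    [-1, 0.044, 0.002, 0.002, 0, 0, 0],
    [-1, 0.044, 0.002, 0.002, 0, 0, 0],
    [-1, 0.044, 0.002, 0.002, 0, 0, 0],
    [-1, 0.044, 0.002, 0.002, 0, 0, 0]
  ]
}}

```text
time_s: 11.92
tool_pos: [631.0, 175.4, 168.5]
orientation: [-0.43, 0.561, 0.43, 0.562]
wrist_force: [-0.7, -0.1, -4.4]
grip_width: 0.26
```

Run:
```python
from h import *
I,K,P=cam("side"); I=I[90:230,170:320,::-1];cv2.imwrite("pics/side10c.png",cv2.resize(I,None,fx=4,fy=4))
for i in range(3):
    cam("side");T=toolT();print(T[:3,3],T[:3,0].round(4),env.state()["wrist_force"])
go([630.5,173.4,148],(0.259,0.966))
```

```text
[630.82326378 175.44677273 168.44614197] [ 1.2e-03  4.0e-04 -1.0e+00] [-0.18242642 -0.54630336 -4.84947343]
[630.71436867 175.41514072 168.31526729] [ 1.e-03  3.e-04 -1.e+00] [ 4.71693805e-03  6.05545404e-02 -5.49596796e+00]
[630.64087832 175.39261635 168.22221656] [ 8.e-04  3.e-04 -1.e+00] [-0.22110852  0.90023333 -4.77149656]
shift [0.0202, -0.0004, -0.002] rot [-0.0008, 0.0005, 0.0007]
```

View pics/side10c.png

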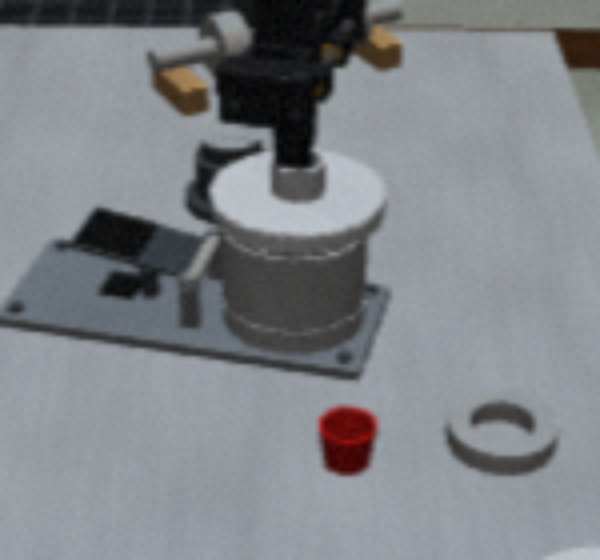

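Call:
{"api": "arm_command", "payload": {
  "plan": [
    [-1, 0, 0, -0.002, 0, 0, 0],
    [-1, 0.004, 0, -0.002, 0, 0, 0],
    [-1, 0.008, 0, -0.002, 0, 0, 0],
    [-1, 0.011, 0, -0.002, 0, 0, 0],
    [-1, 0.013, 0, -0.002, 0, 0, 0],
    [-1, 0.015, 0, -0.002, 0, 0, 0]
  ]
}}

```text
time_s: 12.62
tool_pos: [629.6, 173.4, 152.2]
orientation: [-0.43, 0.561, 0.43, 0.561]
wrist_force: [-0.5, -0.4, -5.5]
grip_width: 0.262
```

Run:
```python
from h import *
for i in range(3):
    cam("side");T=toolT();print(T[:3,3],T[:3,0].round(4),env.state()["wrist_force"])
I,K,P=cam("side"); I=I[90:230,170:320,::-1];cv2.imwrite("pics/side11c.png",cv2.resize(I,None,fx=4,fy=4))
go([630.5,173.4,148],(0.259,0.966))
```

```text
[629.50138457 173.3499768  151.89417313] [-9.e-04 -3.e-04 -1.e+00] [ 0.61074454 -0.69818946 -5.7016127 ]
[629.58869543 173.35455329 152.1859957 ] [-8.e-04 -3.e-04 -1.e+00] [-0.12578232 -0.14702326 -5.33318236]
[629.73123466 173.42056385 152.47669122] [-4.e-04 -1.e-04 -1.e+00] [ 8.97355733e-04  1.67900905e-01 -5.53434448e+00]
shift [0.0047, -0.0006, 0.0001] rot [-0.0008, -0.0, -0.0]
```

View pics/side11c.png

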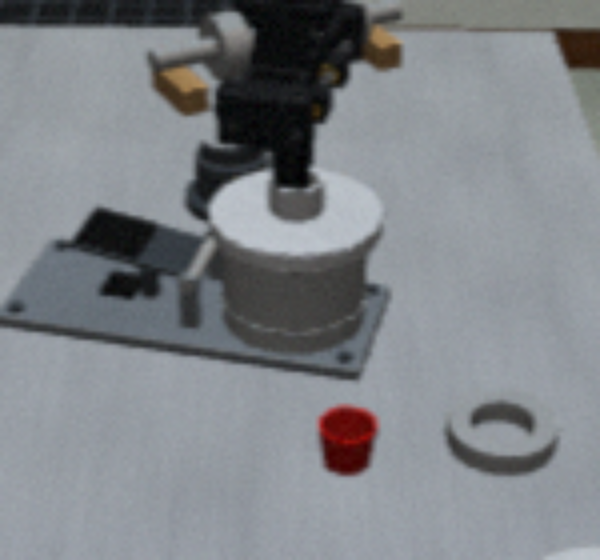

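Call:
{"api": "arm_command", "payload": {
  "plan": [
    [-1, 0.002, 0, 0, 0, 0, 0],
    [-1, 0.003, 0, 0, 0, 0, 0],
    [-1, 0.004, 0, 0, 0, 0, 0],
    [-1, 0.005, 0, 0, 0, 0, 0],
    [-1, 0.005, 0, 0, 0, 0, 0]
  ]
}}

```text
time_s: 13.23
tool_pos: [629.9, 173.4, 147.8]
orientation: [-0.43, 0.561, 0.43, 0.561]
wrist_force: [-0.0, 0.0, -5.5]
grip_width: 0.265
```

Call:
{"api": "arm_command", "payload": {
  "plan": [
    [-1, 0.001, 0, 0, 0, 0, 0],
    [-1, 0.002, 0, 0, 0, 0, 0],
    [-1, 0.002, 0, 0, 0, 0, 0]
  ]
}}

```text
time_s: 13.48
tool_pos: [629.9, 173.4, 147.6]
orientation: [-0.43, 0.561, 0.43, 0.561]
wrist_force: [-5.9, -1.4, 9.8]
grip_width: 0.258
```

Call:
{"api": "arm_command", "payload": {
  "plan": [
    [-1, -0.001, 0, 0, 0, 0, 0],
    [-1, -0.001, 0, 0, 0, 0, 0],
    [0.1, -0.001, 0, 0, 0, 0, 0],
    [0.1, -0.001, 0, 0, 0, 0, 0],
    [0.1, -0.001, 0, 0, 0, 0, 0],
    [0.1, -0.001, 0, 0, 0, 0, 0],
    [0.1, -0.001, 0, 0, 0, 0, 0],
    [0.1, -0.001, 0, 0, 0, 0, 0]
  ]
}}

```text
time_s: 14.15
tool_pos: [630.0, 173.4, 146.7]
orientation: [-0.43, 0.561, 0.43, 0.561]
wrist_force: [0.6, 0.2, -0.1]
grip_width: 0.548
```

Run:
```python
from h import *
print(toolT()[:3,3],env.state()["grip_width"]*88,env.state()["wrist_force"])
I,K,P=cam("side"); I=I[90:230,170:320,::-1];cv2.imwrite("pics/side12c.png",cv2.resize(I,None,fx=4,fy=4))
I,K,P=cam("wrist");cv2.imwrite("pics/wrist12.png",I[:,:,::-1])
fitc(np.ascontiguousarray(I[:,:,::-1]),K,P,(256,220),107,69,-1)
```

```text
[629.99243696 173.43972447 146.68257595] 48.247729920509265 [ 0.57061783  0.23389662 -0.0829034 ]
z 107 n 41 c,r [618.21 177.36  69.22] med res 1.96
```

View pics/side12c.png

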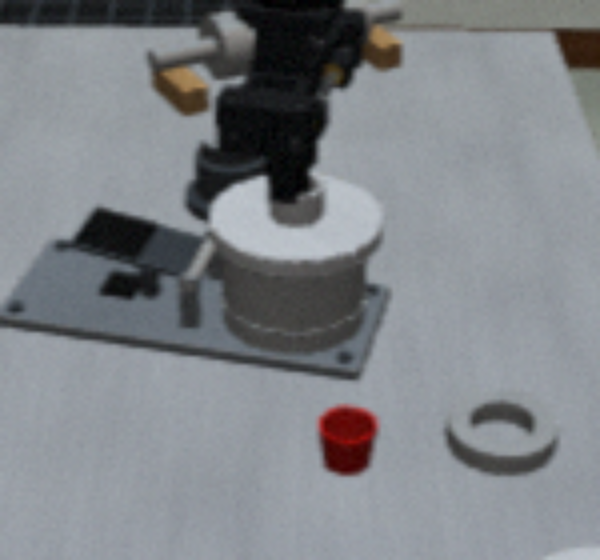

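View pics/wrist12.png

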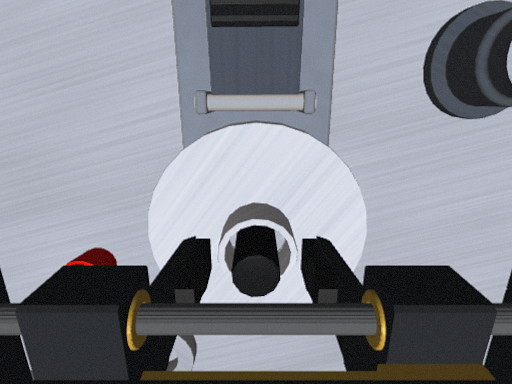

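Call:
{"api": "arm_command", "payload": {
  "plan": [
    [0.1, -0.015, 0, 0, 0, 0, 0],
    [0.1, -0.04, 0, 0, 0, 0, 0],
    [0.1, -0.08, 0.0, 0, 0, 0, 0],
    [1, -0.12, -0.03, 0, 0, 0, 0],
    [1, -0.12, -0.05, 0, 0, 0, 0],
    [1, -0.12, -0.05, 0, 0, 0, 0],
    [1, -0.12, -0.05, 0, 0, 0, 0],
    [1, -0.12, -0.05, 0, 0, 0, 0]
  ]
}}

```text
time_s: 14.92
tool_pos: [676.9, 160.6, 265.4]
orientation: [-0.43, 0.562, 0.431, 0.56]
wrist_force: [0.5, 0.6, 0.1]
grip_width: 0.907
```

Run:
```python
from h import *
for i in range(2):
    cam("side");T=toolT();print(T[:3,3],T[:3,0].round(4))
I,K,P=cam("wrist");B=np.ascontiguousarray(I[:,:,::-1]);cv2.imwrite("pics/wrist13.png",B)
np.savez("w13.npz",K=K,P=P)
print(proj(K,P,np.array([630,173.4,107])),proj(K,P,np.array([630,173.4,156])))
u=proj(K,P,np.array([630,173.4,107]));fitc(B,K,P,u,107,69,-1);u=proj(K,P,np.array([630,173.4,134]));fitc(B,K,P,u,134,18,0,7);u=proj(K,P,np.array([630,173.4,156]));fitc(B,K,P,u,156,12,1,5)
I,K,P=cam("side"); I=I[90:230,170:320,::-1];cv2.imwrite("pics/side13c.png",cv2.resize(I,None,fx=4,fy=4))
```

```text
[676.60812496 160.91703216 265.25756375] [-3.e-03 -1.e-04 -1.e+00]
[676.60021426 161.02439054 265.33441108] [-2.9e-03 -2.0e-04 -1.0e+00]
[255.51375326 133.51874475] [255.44087168 139.97100027]
z 107 n 72 c,r [632.01 173.91  68.63] med res 0.15
z 134 n 72 c,r [634.38 173.67  16.21] med res 0.6
z 156 n 72 c,r [631.4  172.49  13.92] med res 1.08
```

View pics/wrist13.png

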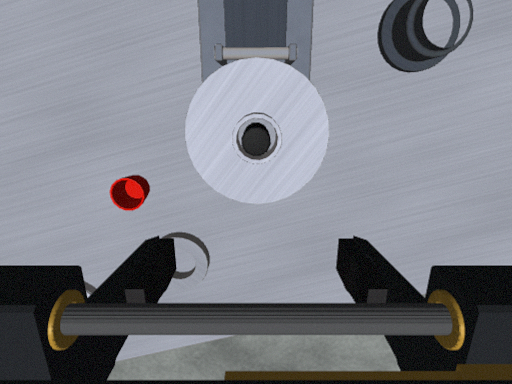

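View pics/side13c.png

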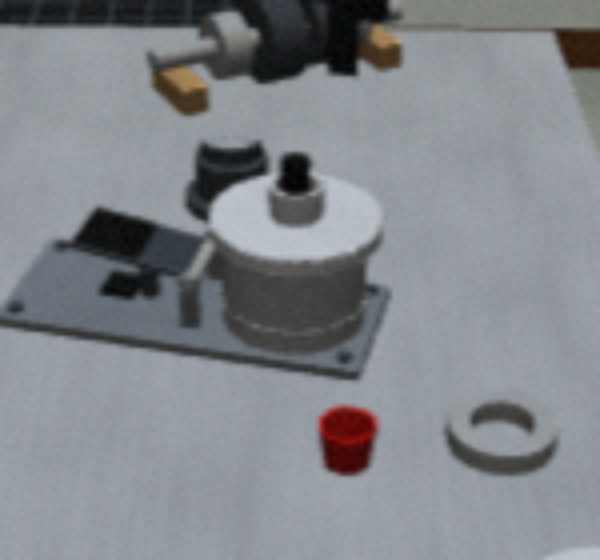

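Run:
```python
from h import *
go([632,173.8,180],(0.259,0.966))
```

```text
shift [0.0859, 0.0466, 0.0008] rot [0.0002, -0.0006, -0.0019]
```

Call:
{"api": "arm_command", "payload": {
  "plan": [
    [1, 0.02, 0.02, 0.001, 0, 0, 0],
    [1, 0.05, 0.04, 0.001, 0, 0, 0],
    [1, 0.075, 0.046, 0.001, 0, 0, 0],
    [1, 0.085, 0.046, 0.001, 0, 0, 0],
    [1, 0.085, 0.046, 0.001, 0, 0, 0],
    [1, 0.085, 0.046, 0.001, 0, 0, 0],
    [1, 0.085, 0.046, 0.001, 0, 0, 0],
    [1, 0.085, 0.046, 0.001, 0, 0, 0]
  ]
}}

```text
time_s: 15.78
tool_pos: [635.7, 173.1, 183.5]
orientation: [-0.43, 0.56, 0.429, 0.562]
wrist_force: [0.0, -0.1, 0.5]
grip_width: 0.998
```

Run:
```python
from h import *
I,K,P=cam("wrist");B=np.ascontiguousarray(I[:,:,::-1]);cv2.imwrite("pics/wrist14.png",B)
u=proj(K,P,np.array([632,173.8,107]));fitc(B,K,P,u,107,69,-1)
print(toolT()[:3,3],env.state()["grip_width"])
go([632,173.8,121],(0.259,0.966))
```

```text
z 107 n 72 c,r [632.54 173.67  68.79] med res 0.17
[635.36046513 173.23227378 183.28142008] 0.9995744021416617
shift [0.0623, 0.0035, -0.0004] rot [-0.0014, 0.0014, 0.0025]
```

View pics/wrist14.png

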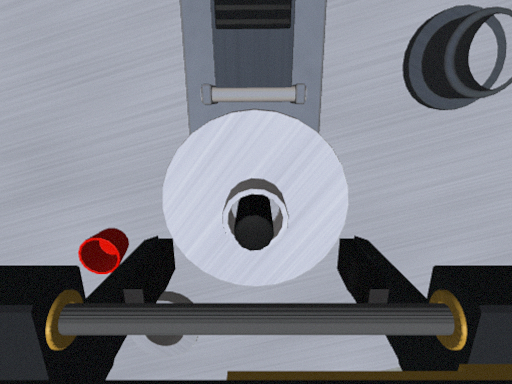

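Call:
{"api": "arm_command", "payload": {
  "plan": [
    [1, 0.015, 0.003, 0, 0, 0, 0],
    [1, 0.03, 0.003, 0, 0, 0, 0],
    [1, 0.045, 0.003, 0, 0, 0, 0],
    [1, 0.053, 0.003, 0, 0, 0, 0],
    [1, 0.056, 0.003, 0, 0, 0, 0],
    [1, 0.058, 0.003, 0, 0, 0, 0],
    [1, 0.058, 0.003, 0, 0, 0, 0],
    [1, 0.058, 0.003, 0, 0, 0, 0]
  ]
}}

```text
time_s: 16.5
tool_pos: [631.7, 174.2, 124.6]
orientation: [-0.43, 0.561, 0.43, 0.562]
wrist_force: [0.2, 0.2, 0.6]
grip_width: 1.002
```

Run:
```python
from h import *
I,K,P=cam("side"); I=I[90:230,170:320,::-1];cv2.imwrite("pics/side15c.png",cv2.resize(I,None,fx=4,fy=4))
I,K,P=cam("wrist");B=np.ascontiguousarray(I[:,:,::-1]);cv2.imwrite("pics/wrist15.png",B)
print(toolT()[:3,3],env.state()["grip_width"],env.state()["wrist_force"])
go([632,173.8,121.5],(0.259,0.966))
```

```text
[631.63281969 174.241274   124.58714394] 0.9992736917652391 [ 0.45048693 -0.30113547 -0.32793117]
shift [0.0031, -0.0005, -0.0003] rot [-0.0008, 0.0008, 0.0012]
```

View pics/wrist15.png

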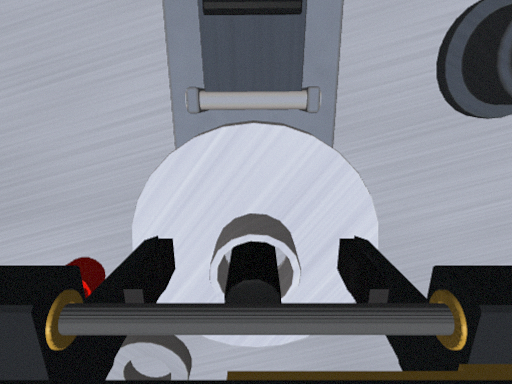

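View pics/side15c.png

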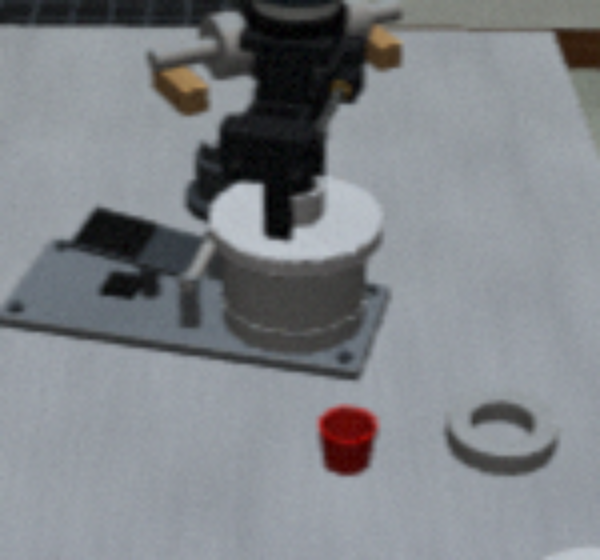

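Call:
{"api": "arm_command", "payload": {
  "plan": [
    [1, 0.002, 0, 0, 0, 0, 0],
    [1, 0.002, 0, 0, 0, 0, 0],
    [-1, 0.002, 0, 0, 0, 0, 0],
    [-1, 0.002, 0, 0, 0, 0, 0],
    [-1, 0.002, 0, 0, 0, 0, 0],
    [-1, 0.002, 0, 0, 0, 0, 0],
    [-1, 0.002, 0, 0, 0, 0, 0],
    [-1, 0.002, 0, 0, 0, 0, 0],
    [-1, 0.002, 0, 0, 0, 0, 0],
    [-1, 0.002, 0, 0, 0, 0, 0]
  ],
  "grip_force": 25
}}

```text
time_s: 17.43
tool_pos: [631.1, 174.0, 121.7]
orientation: [-0.43, 0.561, 0.43, 0.561]
wrist_force: [0.3, -0.2, 0.3]
grip_width: 0.485
```

Run:
```python
from h import *
I,K,P=cam("side"); I=I[90:230,170:320,::-1];cv2.imwrite("pics/side16c.png",cv2.resize(I,None,fx=4,fy=4))
I,K,P=cam("wrist");B=np.ascontiguousarray(I[:,:,::-1]);cv2.imwrite("pics/wrist16.png",B)
T=toolT();print(T[:3,3],T[:3,0],env.state()["grip_width"]*88,env.state()["wrist_force"])
```

```text
[631.05848635 174.04091784 121.73167439] [-1.89162610e-05 -3.08238606e-05 -9.99999999e-01] 42.71877769051723 [0.3897134  0.17250721 0.09678429]
```

View pics/wrist16.png

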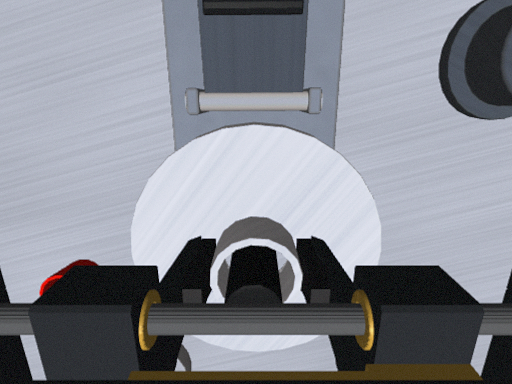

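View pics/side16c.png

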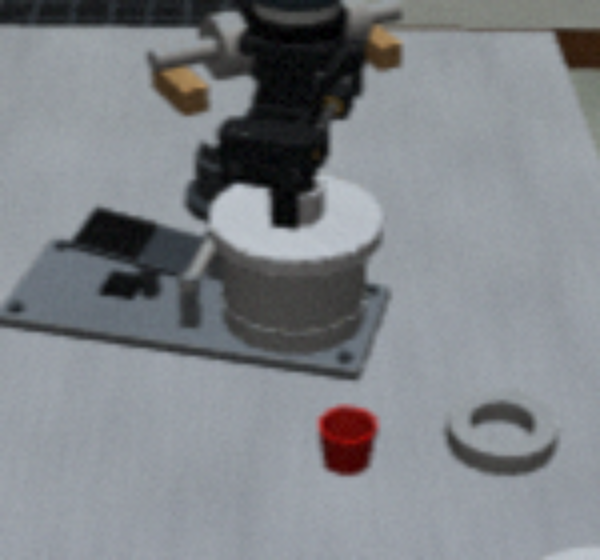

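Call:
{"api": "arm_command", "payload": {
  "plan": [
    [-1, -0.003, 0, 0, 0, 0, 0],
    [-1, -0.006, 0, 0, 0, 0, 0],
    [-1, -0.01, 0, 0, 0, 0, 0],
    [-1, -0.015, 0, 0, 0, 0, 0],
    [-1, -0.02, 0, 0, 0, 0, 0],
    [-1, -0.02, 0, 0, 0, 0, 0],
    [-1, -0.02, 0, 0, 0, 0, 0]
  ]
}}

```text
time_s: 18.12
tool_pos: [631.4, 174.2, 142.3]
orientation: [-0.43, 0.561, 0.43, 0.562]
wrist_force: [0.2, -0.6, -2.6]
grip_width: 0.486
```

Run:
```python
from h import *
I,K,P=cam("side"); I=I[90:230,170:320,::-1];cv2.imwrite("pics/side17c.png",cv2.resize(I,None,fx=4,fy=4))
T=toolT();print(T[:3,3],T[:3,0],env.state()["grip_width"]*88,env.state()["wrist_force"])
```

```text
[631.11733288 174.11851    141.88716035] [ 2.78012427e-04  9.85418306e-05 -9.99999956e-01] 42.66430052698767 [-0.19258731  0.3937525  -2.85218865]
```

View pics/side17c.png

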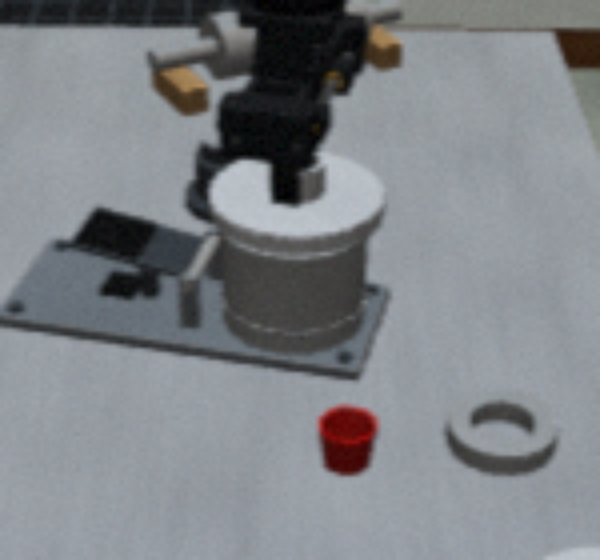

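Only the cover's weight (2.7 N) is carried. Continuing straight up to 120 mm.

Call:
{"api": "arm_command", "payload": {
  "plan": [
    [-1, -0.005, 0, 0, 0, 0, 0],
    [-1, -0.013, 0, 0, 0, 0, 0],
    [-1, -0.022, 0, 0, 0, 0, 0],
    [-1, -0.032, 0, 0, 0, 0, 0],
    [-1, -0.042, 0, 0, 0, 0, 0],
    [-1, -0.052, 0, 0, 0, 0, 0],
    [-1, -0.062, 0, 0, 0, 0, 0],
    [-1, -0.072, 0, 0, 0, 0, 0],
    [-1, -0.082, 0, 0, 0, 0, 0],
    [-1, -0.091, 0, 0, 0, 0, 0],
    [-1, -0.097, 0, 0, 0, 0, 0],
    [-1, -0.1, 0, 0, 0, 0, 0],
    [-1, -0.1, 0, 0, 0, 0, 0],
    [-1, -0.1, 0, 0, 0, 0, 0],
    [-1, -0.1, 0, 0, 0, 0, 0],
    [-1, -0.1, 0, 0, 0, 0, 0]
  ]
}}

```text
time_s: 19.5
tool_pos: [630.7, 174.0, 241.0]
orientation: [-0.43, 0.562, 0.43, 0.561]
wrist_force: [-0.1, -0.9, -2.9]
grip_width: 0.48
```

Run:
```python
from h import *
I,K,P=cam("side"); J=I[60:230,150:320,::-1];cv2.imwrite("pics/side18c.png",cv2.resize(J,None,fx=3.5,fy=3.5))
I,K,P=cam("wrist");B=np.ascontiguousarray(I[:,:,::-1]);cv2.imwrite("pics/wrist18.png",B)
T=toolT();s=env.state();print(T[:3,3],T[:3,0],s["grip_width"]*88,s["wrist_force"],abs(s["dq"]).max(),s["time_s"])
```

```text
[630.82831622 174.01227047 241.22874614] [-7.94265250e-04 -2.96784370e-04 -9.99999641e-01] 42.32928147164463 [ 0.30984315  0.36733717 -2.9790783 ] 0.002729353284010303 19.6
```

View pics/side18c.png

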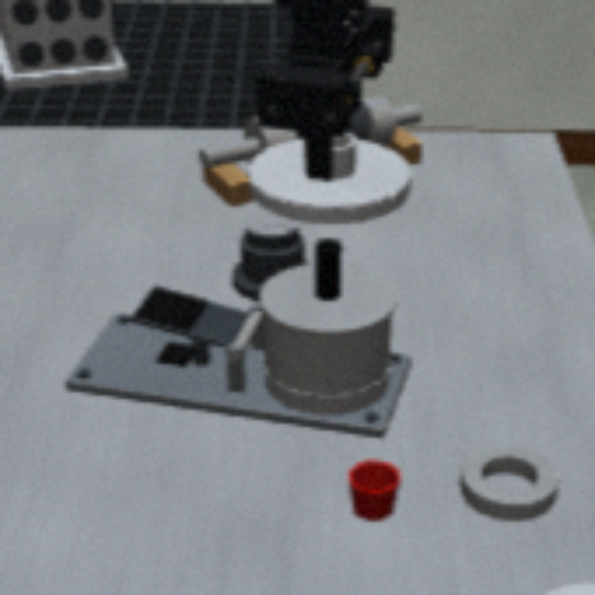

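View pics/wrist18.png

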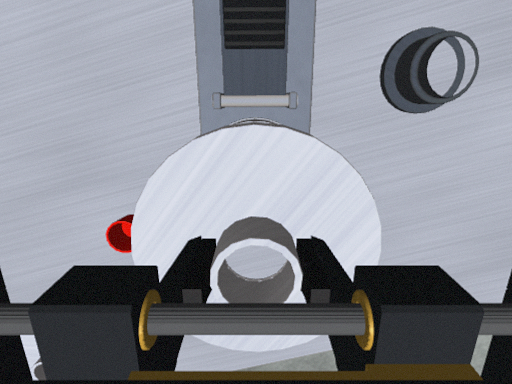

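Run:
```python
from h import *
s=env.state();print(s["tool_pos"],s["wrist_force"],s["grip_width"]*88,abs(s["dq"]).max(),s["time_s"])
print(env.finish_job())
```

```text
[630.82831622 174.01227047 241.22874614] [ 0.30984315  0.36733717 -2.9790783 ] 42.32928147164463 0.002729353284010303 19.6
the job is handed in; nothing more can be done
None
```

The whole sequence is done and the job was handed in at 19.6 s. `finish_job` gives no verdict, so the results below are from my own checks.

- **Treadle:** I pressed it until it met its stop. The wrist force jumped to 43 N, then I eased it to 24 N and held. Pictures after release show it back up.
- **Both lids:** I lifted them together by the knob and set them on the tin. Contact came at TCP z of about 147.6 mm, which matches the expected seated height. After I let go, the nested pair looked level in the side view.
- **Outer cover:** I gripped it by the collar (opening about 42.5 mm, 25 N) and lifted it straight up by about 119.5 mm. The wrist carried about 2.9 N, which fits the cover's weight alone.
- **Last pictures:** The cover is level in the gripper, clear above the knob. The inner lid sits flush and upright in the tin, and the bystanders in view look unmoved. The arm was at rest, with joint speeds below 0.003 rad/s.

Two things disagreed or went higher than I wanted:
- **Tin position:** My rough pixel readings from the top and side cameras put the tin about 5 mm from the wrist-camera circle fit. I trusted the wrist fit, and the lids went in without catching.
- **Press force:** The press peaked at 43 N, just above the 40 N limit for the arm and the gripper's body. It was applied with the fingertips, and I believe the limit does not cover them.

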